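# Lock the baby monitor's retaining bar with its snap cap

## Robot

A 7-joint arm with a two-finger parallel gripper is mounted at the origin on the work surface. World frame = base frame: x ahead of the robot, y to its left, z up, the work surface at z = 0. Lengths are in m, angles in rad, forces in N, time in s.
With the tool pointing down it reaches from about 0.425 to 0.925 m from the base axis. Payload 6.8 kg.
Tool frame: the origin (TCP) lies on the centre line of the jaws, within the pads' length; the fingertips stand 19 mm ahead of it and the grasp point (between the pads) is the TCP; z points along the fingers, y is the line along which they close (so a half turn about z gives the same grasp; the last joint's range is limited). The gripper opens to 85 mm and grips with 20 to 120 N. Pads are 22 mm wide; open, the fingers measure 114 mm over their backs; the gripper's body (76 mm by 85 mm) begins 54 mm behind the grasp point. The pads swing forward as they close: fully open they stand 13 mm farther back than shut.
Start: joints at [1.087, 0.477, 0.022, 1.555, -0.011, 1.109, -0.083], TCP at [0.248, -0.628, 0.25] pointing down, gripper open.
Joint ranges: [-2.96, 2.96], [-0.34, 2.1], [-1.41, 1.46], [0.24, 2.44], [-1.37, 4.51], [0.17, 1.92], [-2.96, 2.96]. Speed limits (rad/s): [2.39, 2.39, 3.14, 3.14, 3.14, 3.14, 3.14].

## Interface

Orientations are given as a rotation vector (axis times angle).
In Python, from bench import r gives the robot as it stands. The module is installed in compiled form; this text tells all that it offers.
- The arm moves only by the tool arm_command, never from a script. Its argument "rows" is a list of rows, each an object of numbers: "fingers": the opening, from -1 (shut) to 1 (fully open); "x", "y", "z": the shift along the tool's x, y, z in m; "ax", "ay", "az": the turn, a rotation vector about the tool's x, y, z in degrees. In form: [{"fingers": .., "x": .., "y": .., "z": .., "ax": .., "ay": .., "az": ..}, ...]. A call has 1 to 10 rows; each row shifts and turns the commanded pose from where the row before left it, along the tool's axes as they then stand; what a row does not reach is not made up. A row lasts 1/12 s, in which the tool goes at most 41.7 mm and 7.16 degrees, less where a joint would pass 70% of its speed; a pose out of reach is approached as far as the arm can. A call is refused whole if a number of a shift passes 0.0417 or a number of a turn 7.16, either way. A call with a gripper value outside its range is refused whole. The fingers move at their own pace and stop on an object; "grip_force" is the grip in N (left out, the last holds). Time passes only in rows, so rows that do not move let the fingers close. It gives the time, the measured TCP pose, the force, the opening and the grip force at its end, in the units of the state.
- r.get_obs(): the state, without advancing time (a new reading comes with each control period).
- r.grab_frame(name): name is "scene" or "top" or "wrist"; returns a dict with "frame" (420x560x3 uint8, red, green, blue), "depth" (420x560 float32, m along the optical axis (not along the pixel's ray), 0 where there is no reading), "K" (3x3 intrinsics, pixels), "world_from_camera" (4x4, takes a point from camera to world coordinates). Camera axes: x right, y down, z forward; pixel columns grow to the right and rows downward; lengths in m; the calibration is good to about 2 mm. A picture is of the moment at which its call begins.
- r.hand_in(): hands the job in; it is judged then, once.
The state is a dict: "clock": time; "joints": joint angles; "qvel": joint speeds; "tau": joint torques, N m; "tcp_pos": TCP position; "orientation": TCP orientation; "contact_force": force on the tool from outside, world axes, zero at the start; "moment": the same for the moment, N m; "grip_width": finger opening in m; "gripper_force": force on a finger pad.
Only numpy, scipy, OpenCV 4.12 (cv2) and the standard library are available. Lean on these libraries where they do the work, as an engineer would, in place of code of your own. Each camera call takes 0.05 s, during which the arm holds its last target. There are 200 camera calls.

## Task

Secure the baby monitor to the dresser: lay the white retaining bar across the two supports beside the monitor's foot, its hole over the metal stud and its other end down in the saddle, and let go of it. Then press the round snap cap onto the stud until it clicks down onto the bar, and keep pressing: finish with the gripper still pushing the cap firmly down, not letting go. Leave the monitor and the other things on the dresser where they are.

Things in the scene. Friction and masses are not known exactly. Their poses are not given: they have to be found in the camera images.
- mount: White plastic hold-down mount screwed to the dresser: two supports 140 mm apart, the monitor's foot between them. Origin on the dresser top midway between the supports; x away from the robot (within 20 degrees of straight ahead) towards the camera head, y along the line of supports towards the stud, z up.
- stud_tip (a point): Tip of the upright metal snap stud, at x 0, y +70, z 48 mm of the mount. Core 11 mm thick, tapering to 6 mm over the top 5 mm; four sprung beads bulge to 18 mm across at z 42 mm. It stands in a springy black rubber pad, 40 mm across, top at z 24 mm, that gives 1 mm per 2 N for 5 mm, then is hard. Foot flange 56 mm across, 4 mm thick.
- saddle (a point): Middle of the saddle floor of the other support, at x 0, y -70, z 24 mm of the mount. The floor is 30 mm long along y; two upright cheeks, 6 mm thick, 48 mm apart along x, rise 10 mm above it.
- bar: White flat retaining bar, 190 x 40 x 10 mm, loose, lying flat on the dresser, rib up. Origin under the centre of its underside; x runs lengthwise towards the end with the hole; z up. Starts to the robot's right, with x within about 30 degrees of straight ahead. Mass about 90 g, centred near the middle.
- bar_hole (a point): Centre of the bar's one hole, at the underside, 70 mm from the middle along the bar's +x. Through hole, 24 mm across.
- bar_end (a point): Point on the bar's underside 70 mm from the middle along -x; this part lies in the saddle.
- bar_rib (a point): Middle of the top of the bar's grip rib: 60 mm long along the bar, 14 mm wide, from 10 to 27 mm above the underside.
- cap: White twelve-sided snap cap, 40 mm across flats, 26 mm tall, about 30 g, standing mouth down to the robot's left. Origin at the centre of its open underside (mouth), z up, x through the middle of a flat. Mouth 14 mm across with a lip 3 mm thick, cavity above 26 mm across, 18 mm high.
- cap_top (a point): Centre of the cap's flat top, 26 mm above its mouth. On the stud the cap first rests on the beads, mouth about 45 mm above the dresser; pushing it on takes roughly 6 to 12 N, then the force drops and the beads draw it down as it clicks (mouth at 40 to 36 mm) and it comes down on the bar (mouth at 34 mm, lower as the pad gives).
- monitor: White baby monitor camera, loose, 0.4 kg. Its foot lies between the supports: 70 mm wide, 17 mm tall under the bar, running 155 mm along the mount's +x; a ball head 56 mm across, 86 mm high, stands 120 mm from the bar line, with a thin antenna to 120 mm. Origin on the dresser under the bar line. To be left in place.
- thermometer: Grey plastic thermometer case, 40 x 150 x 22 mm, closed, between robot and mount. Origin at its underside centre. To be left alone.
- bowl: Blue hard plastic bowl, 120 mm across, 48 mm tall. To be left alone.
- jar: Cream jar, 54 mm across, 55 mm tall. To be left alone.
- crate: Little open pine box, 70 x 50 x 25 mm. To be left alone.
- brush: Baby hair brush with wooden handle, 170 mm long, lying. To be left alone.
- tin: Flat round metal tin, 68 mm across, 30 mm tall, closed. To be left alone.
Things that resemble listed ones, but are neither listed nor needed, are in the scene too. Leave any purple look-alike of the mount alone. Of the things shaped like the cap, the white one is meant.

How it is judged:
By the outcome, as a careful person would: the job done as asked, in the order asked, and still so for the second after the job is handed in, while the arm keeps its last pose, push and grip.
It also fails if it takes over 72 s, if anything falls off the work surface, if the arm or the gripper's body presses on something with over 40 N, if the wrist force passes 120 N, or if a joint passes its speed limit or range.

## Working session

There is one attempt and no reset: what is moved stays moved. The work goes in short steps, Python scripts to look and compute and a tool call to move; the robot and the scene stay as the last step left them, time stands still between calls to the robot, and variables do not carry over. Pictures are saved under pics/ and viewed, at most 10 in all, crops included, and the job is handed in when it is done.

Besides the shell and the picture viewer there is one more tool, called in YAML: its name, and indented under it one key for each argument. arm_command: Moves the arm, as the interface text tells. Its arguments: {"type":"object","properties":{"rows":{"type":"array"},"grip_force":{"type":"number"}},"required":["rows"]}

```bash
mkdir -p pics
cat > h.py <<'E'
import numpy as np, cv2
from bench import r
from scipy.spatial.transform import Rotation as R
def grab(n):
    d=r.grab_frame(n); np.savez(f'{n}.npz',**d); return d
def load(n): return dict(np.load(f'{n}.npz'))
def save(d,p): cv2.imwrite('pics/'+p,d['frame'][:,:,::-1])
def ray(d,uv,z):
    uv=np.atleast_2d(np.array(uv,float)); K=d['K'];T=d['world_from_camera']
    p=np.c_[(uv[:,0]-K[0,2])/K[0,0],(uv[:,1]-K[1,2])/K[1,1],np.ones(len(uv))]@T[:3,:3].T
    o=T[:3,3]; return o+p*((z-o[2])/p[:,2])[:,None]
def cloud(d):
    v,u=np.mgrid[:420,:560]; K=d['K'];T=d['world_from_camera'];z=d['depth']
    P=np.stack([(u-K[0,2])/K[0,0]*z,(v-K[1,2])/K[1,1]*z,z],-1)
    return P@T[:3,:3].T+T[:3,3]
def st():
    o=r.get_obs(); M=R.from_rotvec(o['orientation']).as_matrix()
    print('t',round(o['clock'],2),'tcp',np.round(o['tcp_pos'],4),'F',np.round(o['contact_force'],1),'w',round(float(o['grip_width']),4)); print(np.round(M,3)); print('q',np.round(o['joints'],2)); return o,M
E
python3 - <<'E'
from h import *
st()
a=grab('top');b=grab('scene');save(a,'top.png');save(b,'scene.png')
print(a['world_from_camera'],a['K'])
print(b['world_from_camera'])
E
```

```text
t 0.0 tcp [ 0.2475 -0.6274  0.2493] F [ 0.2 -0.2 -0.4] w 0.0854
[[ 0.93   0.367 -0.001]
 [ 0.367 -0.93   0.002]
 [-0.    -0.002 -1.   ]]
q [ 1.09  0.48  0.02  1.56 -0.01  1.11 -0.08]
[[-0.00208699 -0.98516782  0.17158093  0.29305327]
 [-0.9997721   0.00570101  0.02057303 -0.02056236]
 [-0.02124608 -0.17149889 -0.9849552   1.45653014]
 [ 0.          0.          0.          1.        ]] [[464.09688978   0.         270.74567914]
 [  0.         464.09688978 219.41930665]
 [  0.           0.           1.        ]]
[[-0.84072533  0.42487567 -0.33565099  0.96583872]
 [ 0.54140843  0.66834461 -0.51009058  0.70861213]
 [ 0.00760545 -0.61057035 -0.79192551  1.16078245]
 [ 0.          0.          0.          1.        ]]
```

View pics/top.png

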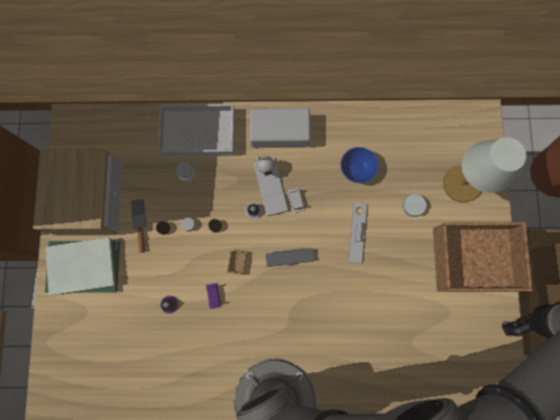

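View pics/scene.png

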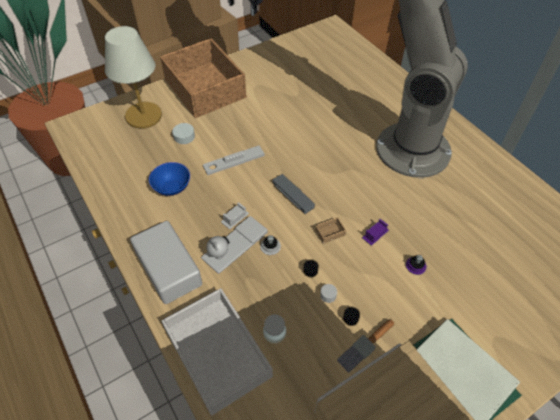

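The top view shows the bar at (358,233), its hole end at (360,208), the stud at (254,210), the saddle at (297,200), and the white cap at (188,225) between two dark ones. Next I'll measure these closer.

Run:
```python
from h import *
a=load('top');b=load('scene')
def crop(d,u,v,w,h,s): return cv2.resize(d['frame'][v:v+h,u:u+w,::-1],None,fx=s,fy=s,interpolation=cv2.INTER_CUBIC)
A=crop(a,235,150,80,75,5);B=crop(a,335,195,50,75,5)
C=crop(b,200,195,90,80,4)
D=crop(a,175,210,50,30,4)
im=np.zeros((600,800,3),np.uint8)
im[:375,:400]=A; im[:375,400:650]=B; im[380:500,0:200]=D[:120]; im[380:600,400:760]=C[40:260]
cv2.imwrite('pics/c1.png',im)
P=cloud(a)
for n,uv in dict(stud=(254,210),sad=(297,200),cap=(188,225),barrib=(358,233),hole=(360,208)).items():
    print(n,P[uv[1],uv[0]], ray(a,uv,0.02)[0])
# bar mask
f=a['frame'];hsv=cv2.cvtColor(f,cv2.COLOR_RGB2HSV)
m=((hsv[...,1]<50)&(hsv[...,2]>90)).astype(np.uint8)
n,l,s,c=cv2.connectedComponentsWithStats(m)
for i in range(1,n):
    if s[i,4]>30 and 150<c[i][0]<400 and 120<c[i][1]<300:
        k,_=cv2.findContours((l==i).astype(np.uint8),cv2.RETR_EXTERNAL,cv2.CHAIN_APPROX_NONE)
        rc=cv2.minAreaRect(k[0]); print(s[i],c[i],rc, ray(a,rc[0],0.01)[0])
```

```text
stud [0.57034598 0.06123073 0.03758182] [0.57378184 0.06224421 0.02      ]
sad [ 0.6046321  -0.07362872  0.02234763] [ 0.60514212 -0.07371559  0.02      ]
cap [0.52607616 0.26891408 0.02551453] [0.52697413 0.2700296  0.02      ]
barrib [ 0.49751946 -0.26074289  0.02893156] [ 0.49879867 -0.26224554  0.02      ]
hole [ 0.58233244 -0.27493864 -0.0012953 ] [ 0.57810677 -0.27122282  0.02      ]
[202 103  33  50 854] [223.40866511 129.14637002] ((218.038330078125, 127.65823364257812), (30.844554901123047, 49.46552276611328), 1.6365771293640137) [0.85207327 0.18222779 0.01      ]
[ 250  108   60   39 2012] [279.34095427 124.52534791] ((279.5, 127.0), (38.0, 59.0), 90.0) [ 0.85226721 -0.01968198  0.01      ]
[340 147  22  37  71] [346.63380282 165.        ] ((349.3719482421875, 165.8475799560547), (36.663272857666016, 19.325519561767578), 83.6598129272461) [ 0.71853105 -0.24373932  0.01      ]
[ 254  155   34   61 1159] [269.85504745 187.65918896] ((270.0049133300781, 183.64588928222656), (61.26802062988281, 23.304752349853516), 76.75948333740234) [0.6615296  0.01178521 0.01      ]
[288 188  17  25 279] [295.56989247 199.54480287] ((295.6470642089844, 199.5882568359375), (23.768489837646484, 12.126781463623047), 75.96376037597656) [ 0.60868411 -0.06979736  0.01      ]
[245 202  15  18  85] [250.43529412 212.09411765] ((251.63795471191406, 210.6551971435547), (17.024324417114258, 13.785551071166992), 85.2363510131836) [0.57366193 0.0703254  0.01      ]
[348 202  19  61 772] [357.09455959 233.49870466] ((357.4615173339844, 232.3076934814453), (14.122095108032227, 60.11851119995117), 5.079607963562012) [ 0.50243224 -0.26232037  0.01      ]
[181 217  14  14 151] [187.59602649 223.49668874] ((187.5, 223.50001525878906), (12.969194412231445, 12.969194412231445), 26.56505012512207) [0.53343139 0.27378281 0.01      ]
```

View pics/c1.png

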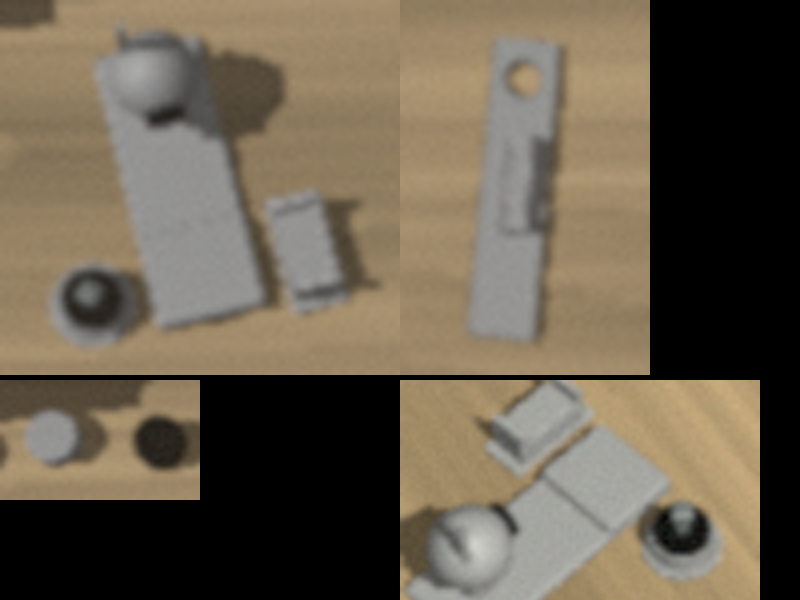

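The crops show the bar's hole at the far end and its heading at about -5°. The mount's saddle is on the right and its stud on the left, heading about 13.5°. Next I'll move above the bar.

arm_command:
  rows:
    - {"fingers":1,"x":0.034,"y":-0.0225}
    - {"x":0.034,"y":-0.0225}
    - {"x":0.034,"y":-0.0225}
    - {"x":0.034,"y":-0.0225}
    - {"x":0.034,"y":-0.0225}
    - {"x":0.034,"y":-0.0225}
    - {"x":0.034,"y":-0.0225}
    - {"x":0.034,"y":-0.0225}
    - {"x":0.034,"y":-0.0225}
    - {"x":0.034,"y":-0.0225}

```text
validation failed for argument at $.ro...
```

arm_command:
  rows:
    - {"x":0.03,"y":-0.021}
    - {"az":6.6}
    - {"az":6.6}
    - {"az":6.6}
    - {"az":6.6}
    - {"x":0}

```text
validation failed for argument at $.ro...
```

```bash
cat >> h.py <<'E'
def go(p,yaw=None):
    """remaining shift in tool axes to world p; yaw: desired tool-y angle deg -> az"""
    o,M=st(); d=np.array(p)-o['tcp_pos']; y=np.degrees(np.arctan2(M[1,1],M[0,1]))
    print('tool shift',np.round(M.T@d,4),'tool-y yaw',round(y,2), 'az', None if yaw is None else round(-((yaw-y+180)%360-180),2))
    print('tilt fix (ax,ay deg)', np.round(np.degrees(M.T@np.cross(M[:,2],[0,0,-1]))[:2],2))
E
python3 - <<'E'
from h import *
go([0.502,-0.262,0.12],-95)
w=grab('wrist');save(w,'w1.png');print(w['K'][0,0],w['world_from_camera'])
E
```

```text
t 0.1 tcp [ 0.2475 -0.6274  0.2494] F [ 0.3  0.2 -0.7] w 0.0852
[[ 0.93   0.367 -0.001]
 [ 0.367 -0.93   0.001]
 [-0.    -0.002 -1.   ]]
q [ 1.09  0.48  0.02  1.56 -0.01  1.11 -0.08]
tool shift [ 0.3708 -0.2463  0.1298] tool-y yaw -68.47 az 26.53
tilt fix (ax,ay deg) [-0.09  0.01]
351.015092003393 [[ 0.36777754 -0.87792874 -0.30656289  0.32639399]
 [-0.92991326 -0.34757411 -0.120223   -0.59618409]
 [-0.00100609  0.32929222 -0.94422753  0.37231568]
 [ 0.          0.          0.          1.        ]]
```

View pics/w1.png

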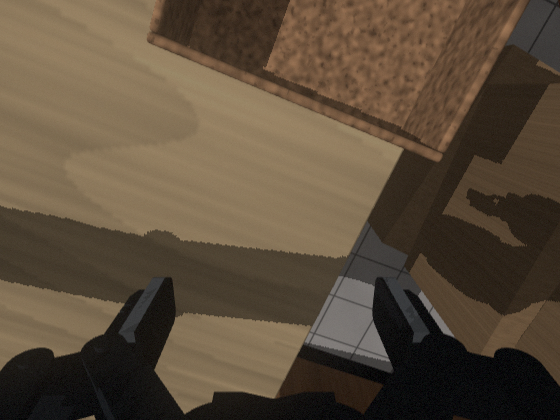

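All row keys are evidently required. This wrist view shows only the basket, so I'll check its height before passing over it.

Run:
```python
from h import *
P=cloud(load('top'));print(P[220:295,430:535,2].max(),P[130:180,440:530,2].max(), P[220:295,430:535].reshape(-1,3).min(0),P[230:285,440:525].reshape(-1,3).max(0))
```

```text
1.4565301366204182 1.4565301366204182 [ 0.29305327 -1.23605573 -0.76862491] [ 0.50923465 -0.02056236  1.45653014]
```

arm_command:
  rows:
    - {"fingers":1,"x":0,"y":-0.03,"z":-0.02,"ax":0,"ay":0,"az":0}
    - {"fingers":1,"x":0.01,"y":-0.036,"z":0,"ax":0,"ay":0,"az":0}
    - {"fingers":1,"x":0.02,"y":-0.036,"z":0,"ax":0,"ay":0,"az":0}
    - {"fingers":1,"x":0.03,"y":-0.028,"z":0,"ax":0,"ay":0,"az":0}

```text
clock: 0.48
tcp_pos: [0.2525, -0.4838, 0.27]
orientation: [-3.087, -0.579, 0.003]
contact_force: [0.2, -0.3, -0.7]
grip_width: 0.0853
gripper_force: 0.0
```

arm_command:
  rows:
    - {"fingers":1,"x":0.035,"y":-0.0128,"z":0,"ax":0,"ay":0,"az":0}
    - {"fingers":1,"x":0.035,"y":-0.0128,"z":0,"ax":0,"ay":0,"az":0}
    - {"fingers":1,"x":0.035,"y":-0.0128,"z":0,"ax":0,"ay":0,"az":0}
    - {"fingers":1,"x":0.035,"y":-0.0128,"z":0,"ax":0,"ay":0,"az":0}
    - {"fingers":1,"x":0.035,"y":-0.0128,"z":0,"ax":0,"ay":0,"az":0}
    - {"fingers":1,"x":0.035,"y":-0.0128,"z":0,"ax":0,"ay":0,"az":0}
    - {"fingers":1,"x":0.035,"y":-0.0128,"z":0,"ax":0,"ay":0,"az":0}
    - {"fingers":1,"x":0.035,"y":-0.0128,"z":0,"ax":0,"ay":0,"az":0}
    - {"fingers":1,"x":0.033,"y":-0.0128,"z":0,"ax":0,"ay":0,"az":0}

```text
clock: 1.23
tcp_pos: [0.5059, -0.2612, 0.2702]
orientation: [-3.086, -0.587, -0.0]
contact_force: [1.4, -0.3, -0.3]
grip_width: 0.0854
gripper_force: 0.0
```

arm_command:
  rows:
    - {"fingers":1,"x":0,"y":0,"z":0.03,"ax":0,"ay":0,"az":6.6}
    - {"fingers":1,"x":0,"y":0,"z":0.02,"ax":0,"ay":0,"az":6.6}
    - {"fingers":1,"x":0,"y":0,"z":0.02,"ax":0,"ay":0,"az":6.6}
    - {"fingers":1,"x":0,"y":0,"z":0,"ax":0,"ay":0,"az":6.6}
    - {"fingers":1,"x":0,"y":0,"z":0,"ax":0,"ay":0,"az":0}

```text
clock: 1.65
tcp_pos: [0.5038, -0.2624, 0.1986]
orientation: [-3.137, 0.139, 0.005]
contact_force: [-0.5, -0.5, 0.9]
grip_width: 0.0851
gripper_force: 0.0
```

Run:
```python
from h import *
go([0.502,-0.262,0.12],-95)
w=grab('wrist');save(w,'w2.png')
f=w['frame'];hsv=cv2.cvtColor(f,cv2.COLOR_RGB2HSV)
m=((hsv[...,1]<50)&(hsv[...,2]>90)).astype(np.uint8)
n,l,s,c=cv2.connectedComponentsWithStats(m)
for i in range(1,n):
    if s[i,4]>300: 
        k,_=cv2.findContours((l==i).astype(np.uint8),cv2.RETR_CCOMP,cv2.CHAIN_APPROX_NONE)
        print(s[i],c[i])
        for q in k:
            if len(q)>30:
                p=ray(w,q[:,0],0.01); rc=cv2.minAreaRect((p[:,:2]*1000).astype(np.float32)); print(rc)
```

```text
t 1.65 tcp [ 0.5038 -0.2624  0.1986] F [-0.5 -0.5  0.9] w 0.0851
[[ 0.996 -0.089 -0.003]
 [-0.089 -0.996  0.001]
 [-0.003 -0.001 -1.   ]]
q [ 0.46  0.36 -0.12  1.86  0.05  0.93 -1.34]
tool shift [-0.0015 -0.0001  0.0787] tool-y yaw -95.08 az -0.08
tilt fix (ax,ay deg) [-0.05  0.19]
[ 448   15   92   94 6419] [494.40348964  61.62766786]
((587.946044921875, -451.88128662109375), (71.668212890625, 71.00917053222656), 56.563350677490234)
[   0   44   54   77 2355] [23.63397028 81.36135881]
((607.960693359375, -58.410526275634766), (54.301185607910156, 37.3616828918457), 14.086579322814941)
[ 251   69   52  204 7162] [272.3825747 172.9740296]
((504.7951354980469, -262.77532958984375), (40.09019470214844, 189.79019165039062), 83.0277328491211)
((573.945068359375, -270.5303649902344), (25.654815673828125, 25.656705856323242), 49.77196502685547)
```

View pics/w2.png

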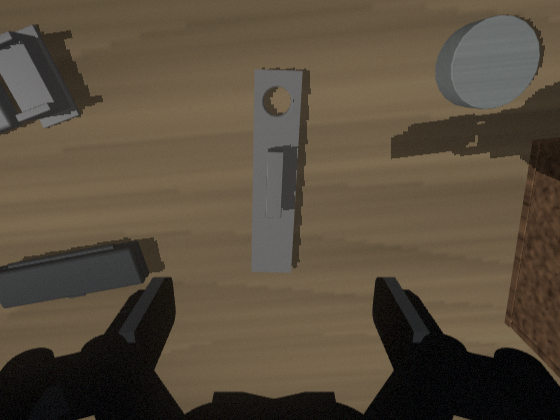

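The wrist view shows the bar at the centre (278,170), with its hole at (277,101) and the rib at (272,185). The bar centre is at (0.505,-0.263) with a heading of -7°, so I'll descend and grip the rib.

arm_command:
  rows:
    - {"fingers":1,"x":0.001,"y":0,"z":0.035,"ax":0,"ay":0.2,"az":1.6}
    - {"fingers":0,"x":0,"y":0,"z":0.035,"ax":0,"ay":0,"az":0}
    - {"fingers":0,"x":0,"y":0,"z":0.035,"ax":0,"ay":0,"az":0}
    - {"fingers":0,"x":0,"y":0,"z":0.03,"ax":0,"ay":0,"az":0}
    - {"fingers":0,"x":0,"y":0,"z":0.015,"ax":0,"ay":0,"az":0}
    - {"fingers":0,"x":0,"y":0,"z":0.01,"ax":0,"ay":0,"az":0}
    - {"fingers":0,"x":0,"y":0,"z":0.003,"ax":0,"ay":0,"az":0}
    - {"fingers":0,"x":0,"y":0,"z":0,"ax":0,"ay":0,"az":0}
  grip_force: 40

```text
clock: 2.37
tcp_pos: [0.5066, -0.2633, 0.0376]
orientation: [3.137, -0.175, 0.006]
contact_force: [0.1, -0.4, 0.7]
grip_width: 0.0427
gripper_force: 0.0
```

Run:
```python
from h import *
go([0.5048,-0.2628,0.034],-96.7)
```

```text
t 2.37 tcp [ 0.5066 -0.2633  0.0376] F [ 0.1 -0.4  0.7] w 0.0427
[[ 0.994 -0.111  0.004]
 [-0.111 -0.994 -0.   ]
 [ 0.004 -0.    -1.   ]]
q [ 0.44  0.59 -0.09  1.95  0.09  0.6  -1.39]
tool shift [-0.0019 -0.0003  0.0036] tool-y yaw -96.39 az 0.31
tilt fix (ax,ay deg) [-0.   -0.23]
```

arm_command:
  rows:
    - {"fingers":0,"x":-0.002,"y":0,"z":0.0035,"ax":0,"ay":-0.2,"az":0.4}
    - {"fingers":-1,"x":0,"y":0,"z":0,"ax":0,"ay":0,"az":0}
    - {"fingers":-1,"x":0,"y":0,"z":0,"ax":0,"ay":0,"az":0}
    - {"fingers":-1,"x":0,"y":0,"z":0,"ax":0,"ay":0,"az":0}
    - {"fingers":-1,"x":0,"y":0,"z":0,"ax":0,"ay":0,"az":0}
    - {"fingers":-1,"x":0,"y":0,"z":0,"ax":0,"ay":0,"az":0}
    - {"fingers":-1,"x":0,"y":0,"z":0,"ax":0,"ay":0,"az":0}
  grip_force: 60

```text
clock: 2.95
tcp_pos: [0.5048, -0.2632, 0.0349]
orientation: [3.135, -0.188, 0.002]
contact_force: [-1.7, 0.3, 6.6]
grip_width: 0.0124
gripper_force: 60.4
```

Run:
```python
from h import *
go([0.5048,-0.2628,0.034],-96.7)
```

```text
t 2.95 tcp [ 0.5048 -0.2632  0.0349] F [-1.7  0.3  6.6] w 0.0124
[[ 0.993 -0.12   0.001]
 [-0.12  -0.993 -0.001]
 [ 0.002  0.001 -1.   ]]
q [ 0.44  0.6  -0.09  1.95  0.09  0.59 -1.4 ]
tool shift [-0.     -0.0004  0.0009] tool-y yaw -96.87 az -0.17
tilt fix (ax,ay deg) [ 0.03 -0.09]
```

arm_command:
  rows:
    - {"fingers":-1,"x":0,"y":0,"z":-0.02,"ax":0,"ay":0,"az":0}
    - {"fingers":-1,"x":0,"y":0,"z":-0.035,"ax":0,"ay":0,"az":0}
    - {"fingers":-1,"x":0,"y":0,"z":-0.035,"ax":0,"ay":0,"az":0}
    - {"fingers":-1,"x":0,"y":-0.01,"z":-0.035,"ax":0,"ay":0,"az":0}
    - {"fingers":-1,"x":0,"y":-0.03,"z":-0.02,"ax":0,"ay":0,"az":0}
    - {"fingers":-1,"x":0,"y":-0.03,"z":-0.02,"ax":0,"ay":0,"az":0}
    - {"fingers":-1,"x":0,"y":-0.03,"z":-0.01,"ax":0,"ay":0,"az":0}
    - {"fingers":-1,"x":0,"y":-0.03,"z":0,"ax":0,"ay":0,"az":0}
    - {"fingers":-1,"x":0,"y":0,"z":0,"ax":0,"ay":0,"az":0}

```text
clock: 3.7
tcp_pos: [0.5213, -0.1265, 0.2103]
orientation: [-3.134, 0.174, -0.005]
contact_force: [-0.1, 0.4, -0.4]
grip_width: 0.0121
gripper_force: 59.6
```

Run:
```python
from h import *
o,M=st()
w=grab('wrist');save(w,'w3.png')
f=w['frame'];hsv=cv2.cvtColor(f,cv2.COLOR_RGB2HSV)
m=((hsv[...,1]<50)&(hsv[...,2]>90)).astype(np.uint8)
dk=(hsv[...,2]<45).astype(np.uint8)
for nm,mm,z in (('light',m,0.004),('dark',dk,0.024)):
  n,l,s,c=cv2.connectedComponentsWithStats(mm)
  for i in range(1,n):
    if s[i,4]>150:
        k,_=cv2.findContours((l==i).astype(np.uint8),cv2.RETR_EXTERNAL,cv2.CHAIN_APPROX_NONE)
        p=ray(w,k[0][:,0],z); rc=cv2.minAreaRect((p[:,:2]*1000).astype(np.float32)); print(nm,s[i],np.round(c[i]),np.round(rc[0],1),np.round(rc[1],1),round(rc[2],1))
```

```text
t 3.7 tcp [ 0.5213 -0.1265  0.2103] F [-0.1  0.4 -0.4] w 0.0121
[[ 0.994 -0.111  0.003]
 [-0.111 -0.994  0.003]
 [ 0.003 -0.003 -1.   ]]
q [ 0.26  0.3  -0.17  1.92  0.06  0.92 -1.61]
light [   32     0   142   159 11999] [106.  72.] [630.8   9. ] [137.1  70.9] 11.7
light [161  38  45  28 477] [182.  51.] [641.8 -59.8] [ 9.1 39.8] 14.0
light [  168    55   157   218 16234] [259. 139.] [ 536.6 -124.4] [212.6 134.1] 7.1
light [ 35 113  37  16 218] [ 53. 118.] [599.2  69.9] [ 8.3 36.8] 7.3
light [ 56 162  34  10 161] [ 74. 167.] [552.6  63.2] [ 7.9 33.4] 11.3
light [ 251  308   46   90 3082] [273. 358.] [ 311.5 -101.5] [ 54.6 127.4] 84.9
dark [  30  124   49   45 1422] [ 57. 145.] [576.5  61.3] [37.9 39.9] 6.5
dark [    0   261   530   159 36896] [265. 372.] [ 340.  -102.4] [607.2 208. ] 83.9
```

View pics/w3.png

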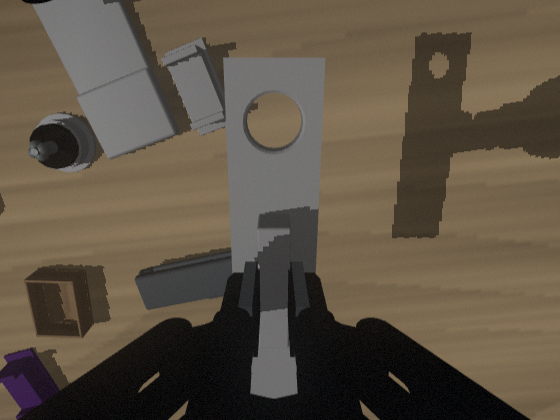

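The view shows the bar level in the jaws with its hole at (274,120). The stud is at (38,150), its pad at (57,145), and the saddle at (195,85). I'll refine the mount pose with depth.

Run:
```python
from h import *
w=load('wrist');P=cloud(w);ok=w['depth']>0
v,u=np.mgrid[:420,:560]
def rect(m,n):
    p=P[m&ok]; 
    if len(p)<4: print(n,len(p));return
    rc=cv2.minAreaRect((p[:,:2]*1000).astype(np.float32)); print(n,len(p),np.round(rc[0],1),np.round(rc[1],1),round(rc[2],1),'z',np.round(np.percentile(p[:,2],[5,50,95]),4),'mean',np.round(p.mean(0)[:2]*1000,1))
z=P[...,2]
S=(u>155)&(u<224)&(v>30)&(v<140)&(P[...,1]<-0.04)
rect(S&(z>.031)&(z<.05),'cheeks'); rect(S&(z>.031)&(z<.05)&(P[...,0]>.61),'far');rect(S&(z>.031)&(z<.05)&(P[...,0]<.61),'near')
rect(S&(z>.019)&(z<.028),'floor'); rect(S&(z>.014)&(z<.05),'all')
T=(u>15)&(u<105)&(v>105)&(v<180)
rect(T&(z>.040)&(z<.06),'studtip');rect(T&(z>.046)&(z<.06),'studtip2'); rect(T&(z>.019)&(z<.028),'pad'); rect(T&(z>.002)&(z<.008)&(w['frame'].min(-1)>70),'fl')
F=(u<190)&(v<165)&~S
rect(F&(z>.012)&(z<.0195)&(u>70),'foot')
rect(F&(z>.012)&(z<.0195)&(P[...,0]>.63)&(u>35),'footfar');rect(F&(z>.012)&(z<.0195)&(u>70)&(P[...,0]<.64),'footnear')
# bar in hand
B=(z>.13)&(u>220)&(u<330)&(v<255)&(v>50)
o=r.get_obs();M=R.from_rotvec(o['orientation']).as_matrix();Q=(P-o['tcp_pos'])@M
b=Q[B&ok&(v<210)];print('bar tool z along x', [np.round(np.median(b[(b[:,0]>a)&(b[:,0]<a+.01)],0)*1000,1) for a in (.045,.085)],b.min(0),b.max(0))
m=((B)&ok&(v<205)).astype(np.uint8)
k,h=cv2.findContours(m,cv2.RETR_CCOMP,cv2.CHAIN_APPROX_NONE)
for c in k:
    if len(c)>60:
        q=Q[c[:,0,1],c[:,0,0]]; print(len(c),cv2.minAreaRect((q[:,:2]*1000).astype(np.float32)),cv2.minEnclosingCircle((q[:,:2]*1000).astype(np.float32)),np.median(q[:,2]))
```

```text
cheeks 581 [610.6 -70.4] [60.  30.3] 14.2 z [0.0317 0.033  0.0343] mean [613.1 -69.9]
far 319 [636.7 -63.8] [ 6.2 30.3] 14.1 z [0.0317 0.033  0.0342] mean [636.6 -64.2]
near 262 [584.3 -76.9] [ 6. 30.] 14.4 z [0.0318 0.0331 0.0344] mean [584.4 -76.9]
floor 2236 [612.9 -69.7] [53.4 30.3] 14.1 z [0.0217 0.0231 0.0245] mean [611.7 -70.6]
all 2970 [607.9 -59.4] [60.1 53. ] 13.8 z [0.021  0.0234 0.0336] mean [611.7 -70.1]
studtip 344 [576.5  64.6] [14.9 14.9] 59.8 z [0.0414 0.045  0.0473] mean [576.8  63.2]
studtip2 84 [576.2  64.5] [10.8 10.1] 49.7 z [0.0461 0.0467 0.0481] mean [576.5  65.1]
pad 1270 [576.6  63.9] [39.2 37.4] 3.5 z [0.0211 0.0229 0.0244] mean [577.5  60.9]
fl 246 [576.7  63.7] [55.2 31.5] 9.7 z [0.0022 0.0031 0.0042] mean [580.   63.5]
foot 5718 [591.7  12. ] [ 60. 103.] 13.7 z [0.0144 0.016  0.0173] mean [595.6  -2. ]
footfar 19 [630.7 -24.8] [ 1.2 12. ] 2.7 z [0.0128 0.0141 0.016 ] mean [630.7 -26.9]
footnear 5718 [591.7  12. ] [ 60. 103.] 13.7 z [0.0144 0.016  0.0173] mean [595.6  -2. ]
bar tool z along x [array([50.1, -3.5, 25.1]), array([90.2, -3.6, 25.1])] [ 0.03174771 -0.02380466  0.02277806] [0.09546544 0.01651675 0.03636609]
485 ((64.83173370361328, -3.669567108154297), (40.158973693847656, 61.25093078613281), 89.853759765625) ((64.9390869140625, -3.7697184085845947), 36.36337661743164) 0.02505520782195605
158 ((70.54712677001953, -3.629171371459961), (24.211977005004883, 23.891525268554688), 21.865234375) ((70.53121185302734, -3.665383815765381), 12.20117473602295) 0.03204052855528634
```

arm_command:
  rows:
    - {"fingers":-1,"x":0,"y":0,"z":0,"ax":0,"ay":0,"az":-6.9}
    - {"fingers":-1,"x":0,"y":0,"z":0,"ax":0,"ay":0,"az":-6.9}
    - {"fingers":-1,"x":0,"y":0,"z":0,"ax":0,"ay":0,"az":-6.9}
    - {"fingers":-1,"x":0,"y":0,"z":0,"ax":0,"ay":0,"az":-6.9}
    - {"fingers":-1,"x":0,"y":0,"z":0,"ax":0,"ay":0,"az":-6.9}
    - {"fingers":-1,"x":0,"y":0,"z":0,"ax":0,"ay":0,"az":-6.9}
    - {"fingers":-1,"x":0,"y":0,"z":0,"ax":0,"ay":0,"az":-6.9}
    - {"fingers":-1,"x":0,"y":0,"z":0,"ax":0,"ay":0,"az":-6.9}

```text
clock: 4.42
tcp_pos: [0.5192, -0.1351, 0.2086]
orientation: [2.863, 1.292, -0.001]
contact_force: [0.4, 0.8, -0.5]
grip_width: 0.0121
gripper_force: 59.6
```

arm_command:
  rows:
    - {"fingers":-1,"x":0,"y":0,"z":0,"ax":0,"ay":0,"az":-6.9}
    - {"fingers":-1,"x":0,"y":0,"z":0,"ax":0,"ay":0,"az":-6.9}
    - {"fingers":-1,"x":0,"y":0,"z":0,"ax":0,"ay":0,"az":-6.9}
    - {"fingers":-1,"x":0,"y":0,"z":0,"ax":0,"ay":0,"az":-6.9}
    - {"fingers":-1,"x":0,"y":0,"z":0,"ax":0,"ay":0,"az":-6.9}
    - {"fingers":-1,"x":0,"y":0,"z":0,"ax":0,"ay":0,"az":-6.9}
    - {"fingers":-1,"x":0,"y":0,"z":0,"ax":0,"ay":0,"az":-6.9}
    - {"fingers":-1,"x":0,"y":0,"z":0,"ax":0,"ay":0,"az":-6.9}
    - {"fingers":-1,"x":0,"y":0,"z":0,"ax":0,"ay":0,"az":0}

```text
clock: 5.17
tcp_pos: [0.5192, -0.1351, 0.2085]
orientation: [-1.941, -2.47, 0.001]
contact_force: [-1.0, -0.5, -0.5]
grip_width: 0.0121
gripper_force: 59.6
```

Run:
```python
from h import *
w=load('wrist');P=cloud(w)
M=np.array([[.994,-.111,.003],[-.111,-.994,.003],[.003,-.003,-1]]);Q=(P-[.5213,-.1265,.2103])@M
v=285;print('fingers', [(u,np.round(Q[v,u]*1000,1).tolist()) for u in range(225,330,4)])
go([0.5935,-0.003,0.125],14.2)
```

```text
fingers [(225, [-109.3, -49.6, 190.5]), (229, [6.7, -18.4, 3.0]), (233, [6.6, -16.8, 3.2]), (237, [6.3, -15.2, 3.7]), (241, [10.5, -12.8, -3.1]), (245, [11.7, -11.1, -5.1]), (249, [11.6, -9.6, -4.8]), (253, [11.1, -8.1, -4.0]), (257, [10.7, -6.5, -3.5]), (261, [3.5, -5.4, 8.2]), (265, [3.1, -3.7, 8.9]), (269, [3.2, -2.0, 8.7]), (273, [3.3, -0.3, 8.5]), (277, [3.8, 1.4, 7.7]), (281, [3.1, 3.2, 8.9]), (285, [84.7, -0.2, -123.0]), (289, [10.4, 6.0, -2.9]), (293, [11.6, 7.4, -4.8]), (297, [10.6, 9.1, -3.3]), (301, [10.8, 10.6, -3.6]), (305, [10.1, 12.3, -2.4]), (309, [6.2, 14.7, 4.0]), (313, [6.7, 16.2, 3.0]), (317, [6.2, 18.0, 3.8]), (321, [6.3, 19.6, 3.7]), (325, [-121.4, 56.3, 210.2]), (329, [-122.3, 60.9, 211.5])]
t 5.17 tcp [ 0.5192 -0.1351  0.2085] F [-1.  -0.5 -0.5] w 0.0121
[[-0.236  0.972 -0.001]
 [ 0.972  0.236 -0.   ]
 [-0.    -0.001 -1.   ]]
q [ 0.56  0.34 -0.52  1.9   0.21  0.95  0.19]
tool shift [0.1108 0.1035 0.0834] tool-y yaw 13.68 az -0.52
tilt fix (ax,ay deg) [-0.04  0.  ]
```

arm_command:
  rows:
    - {"fingers":-1,"x":0.028,"y":0.026,"z":0.0,"ax":0,"ay":0,"az":-0.5}
    - {"fingers":-1,"x":0.028,"y":0.026,"z":0.0,"ax":0,"ay":0,"az":0}
    - {"fingers":-1,"x":0.028,"y":0.026,"z":0.02,"ax":0,"ay":0,"az":0}
    - {"fingers":-1,"x":0.028,"y":0.026,"z":0.03,"ax":0,"ay":0,"az":0}
    - {"fingers":-1,"x":0,"y":0,"z":0.03,"ax":0,"ay":0,"az":0}
    - {"fingers":-1,"x":0,"y":0,"z":0,"ax":0,"ay":0,"az":0}
    - {"fingers":-1,"x":0,"y":0,"z":0,"ax":0,"ay":0,"az":0}
    - {"fingers":-1,"x":0,"y":0,"z":0,"ax":0,"ay":0,"az":0}

```text
clock: 5.83
tcp_pos: [0.5909, -0.0073, 0.1346]
orientation: [1.937, 2.472, -0.0]
contact_force: [0.2, -0.1, -0.6]
grip_width: 0.0121
gripper_force: 59.6
```

Run:
```python
from h import *
go([0.5935,-0.003,0.059],14.2)
w=grab('wrist');save(w,'w4.png');P=cloud(w)
o=r.get_obs();M=R.from_rotvec(o['orientation']).as_matrix();Q=(P-o['tcp_pos'])@M
v,u=np.mgrid[:420,:560];ok=w['depth']>0
B=(P[...,2]>.055)&(u>200)&(u<350)&(v<215)&ok
b=Q[B]; A=np.c_[b[:,:2],np.ones(len(b))]; s=(b[:,0]>.04)&(abs(b[:,1])<.022)
c=np.linalg.lstsq(A[s],b[s,2],rcond=None)[0];print('slopes x,y,z0',c)
k,h=cv2.findContours((B&(v<205)).astype(np.uint8),cv2.RETR_CCOMP,cv2.CHAIN_APPROX_NONE)
for c in k:
    if len(c)>60:
        q=Q[c[:,0,1],c[:,0,0]]; print(len(c),cv2.minAreaRect((q[:,:2]*1000).astype(np.float32)),np.median(q[:,2]))
T=ok&(P[...,2]>.041)&(P[...,2]<.052)&(v<220)
p=P[T];p=p[np.hypot(p[:,0]-.5763,p[:,1]-.0648)<.02];print('stud',len(p),p.mean(0),(Q[T])[np.hypot(P[T][:,0]-.5763,P[T][:,1]-.0648)<.02].mean(0))
```

```text
t 5.83 tcp [ 0.5909 -0.0073  0.1346] F [ 0.2 -0.1 -0.6] w 0.0121
[[-0.239  0.971  0.001]
 [ 0.971  0.239 -0.001]
 [-0.001  0.    -1.   ]]
q [ 0.29  0.52 -0.51  1.84  0.32  0.87 -0.13]
tool shift [0.0037 0.0035 0.0756] tool-y yaw 13.83 az -0.37
tilt fix (ax,ay deg) [0.02 0.05]
slopes x,y,z0 [-9.89963075e-06  2.38693056e-03  2.66342609e-02]
484 ((64.94522094726562, -0.6460094451904297), (61.32673263549805, 40.31737518310547), 0.0330340713262558) 0.026476884778358807
158 ((70.70458221435547, -0.7010574340820312), (23.952720642089844, 24.15475082397461), 65.07047271728516) 0.0332238798864746
stud 563 [0.57619743 0.06526459 0.04543285] [0.07431874 0.0024801  0.08973746]
```

View pics/w4.png

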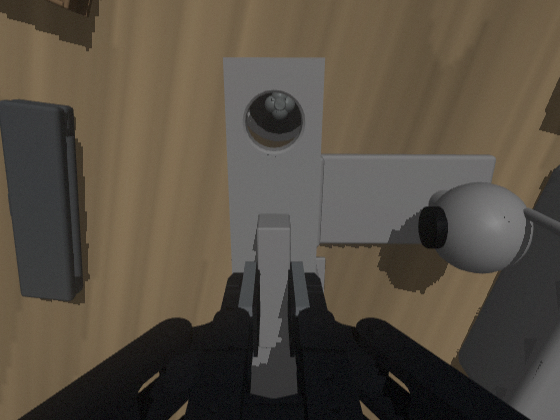

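The view shows the stud at (279,103) through the hole at (274,120), so it needs a few mm along +x and +y.

arm_command:
  rows:
    - {"fingers":-1,"x":0.0036,"y":0.0035,"z":0.01,"ax":0,"ay":0,"az":-0.4}
    - {"fingers":-1,"x":0,"y":0,"z":0.02,"ax":0,"ay":0,"az":0}
    - {"fingers":-1,"x":0,"y":0,"z":0.012,"ax":0,"ay":0,"az":0}
    - {"fingers":-1,"x":0,"y":0,"z":0,"ax":0,"ay":0,"az":0}
    - {"fingers":-1,"x":0,"y":0,"z":0,"ax":0,"ay":0,"az":0}

```text
clock: 6.3
tcp_pos: [0.5927, -0.002, 0.0914]
orientation: [-1.925, -2.482, 0.001]
contact_force: [0.6, 0.0, -0.2]
grip_width: 0.0121
gripper_force: 59.6
```

```bash
cat > look.py <<'E'
from h import *
go([0.5935,-0.003,0.059],14.2)
w=grab('wrist');P=cloud(w)
o=r.get_obs();M=R.from_rotvec(o['orientation']).as_matrix();Q=(P-o['tcp_pos'])@M
v,u=np.mgrid[:420,:560];ok=w['depth']>0
B=(abs(Q[...,2]-.0265)<.008)&(u>200)&(u<350)&(v<205)&ok
k,h=cv2.findContours(B.astype(np.uint8),cv2.RETR_CCOMP,cv2.CHAIN_APPROX_NONE)
for c in k:
    if len(c)>60:
        q=Q[c[:,0,1],c[:,0,0]]; print(len(c),np.round(cv2.minAreaRect((q[:,:2]*1000).astype(np.float32))[0],1))
T=ok&(P[...,2]>.041)&(P[...,2]<.050)&(v<220)&(np.hypot(P[...,0]-.5763,P[...,1]-.0648)<.012)&~B
print('stud',T.sum(),P[T].mean(0),Q[T].mean(0))
E
python3 look.py
```

```text
t 6.3 tcp [ 0.5927 -0.002   0.0914] F [ 0.6  0.  -0.2] w 0.0121
[[-0.249  0.969 -0.001]
 [ 0.969  0.249 -0.   ]
 [ 0.    -0.001 -1.   ]]
q [ 0.26  0.58 -0.48  1.85  0.37  0.79 -0.16]
tool shift [-0.0012  0.0006  0.0324] tool-y yaw 14.4 az 0.2
tilt fix (ax,ay deg) [-0.07 -0.01]
484 [64.7 -0.8]
164 [70.6 -0.9]
stud 959 [0.57616606 0.06627929 0.04526548] [0.07020313 0.00033596 0.04687707]
```

arm_command:
  rows:
    - {"fingers":-1,"x":0,"y":0.001,"z":0.01,"ax":0,"ay":0,"az":0}
    - {"fingers":-1,"x":0,"y":0,"z":0.01,"ax":0,"ay":0,"az":0}
    - {"fingers":-1,"x":0,"y":0,"z":0.009,"ax":0,"ay":0,"az":0}
    - {"fingers":-1,"x":0,"y":0,"z":0,"ax":0,"ay":0,"az":0}
    - {"fingers":-1,"x":0,"y":0,"z":0,"ax":0,"ay":0,"az":0}
    - {"fingers":-1,"x":0,"y":0,"z":0,"ax":0,"ay":0,"az":0}

```text
clock: 6.85
tcp_pos: [0.594, -0.0012, 0.0626]
orientation: [-1.924, -2.483, 0.0]
contact_force: [1.0, 0.5, -0.2]
grip_width: 0.012
gripper_force: 59.6
```

```bash
python3 look.py
```

```text
t 6.85 tcp [ 0.594  -0.0012  0.0626] F [ 1.   0.5 -0.2] w 0.012
[[-0.249  0.968 -0.   ]
 [ 0.968  0.249  0.   ]
 [ 0.    -0.    -1.   ]]
q [ 0.24  0.62 -0.46  1.86  0.4   0.74 -0.18]
tool shift [-0.0016 -0.0009  0.0036] tool-y yaw 14.44 az 0.24
tilt fix (ax,ay deg) [-0.01 -0.01]
484 [64.8 -0.4]
413 [71.  -0.3]
stud 955 [0.57619764 0.06608603 0.04603524] [ 0.06969733 -0.00072561  0.01694245]
```

arm_command:
  rows:
    - {"fingers":-1,"x":-0.001,"y":0,"z":0.002,"ax":0,"ay":0,"az":0}
    - {"fingers":-1,"x":0,"y":0,"z":0.0015,"ax":0,"ay":0,"az":0}
    - {"fingers":-1,"x":0,"y":0,"z":0,"ax":0,"ay":0,"az":0}
    - {"fingers":-1,"x":0,"y":0,"z":0,"ax":0,"ay":0,"az":0}

```text
clock: 7.23
tcp_pos: [0.5943, -0.0024, 0.0593]
orientation: [1.925, 2.483, -0.0]
contact_force: [-0.0, -0.1, -0.6]
grip_width: 0.0124
gripper_force: 59.6
```

arm_command:
  rows:
    - {"fingers":-0.3,"x":0,"y":0,"z":0,"ax":0,"ay":0,"az":0}
    - {"fingers":-0.3,"x":0,"y":0,"z":0,"ax":0,"ay":0,"az":0}
    - {"fingers":0,"x":0,"y":0,"z":0,"ax":0,"ay":0,"az":0}
    - {"fingers":0,"x":0,"y":0,"z":0,"ax":0,"ay":0,"az":0}
    - {"fingers":0,"x":0,"y":0,"z":-0.01,"ax":0,"ay":0,"az":0}
    - {"fingers":0,"x":0,"y":0,"z":-0.03,"ax":0,"ay":0,"az":0}
    - {"fingers":0,"x":0,"y":0,"z":-0.04,"ax":0,"ay":0,"az":0}
    - {"fingers":0,"x":0,"y":0,"z":-0.04,"ax":0,"ay":0,"az":0}
    - {"fingers":1,"x":0,"y":0,"z":0,"ax":0,"ay":0,"az":0}

```text
clock: 7.98
tcp_pos: [0.5989, -0.0012, 0.1881]
orientation: [1.919, 2.475, 0.013]
contact_force: [0.7, 0.8, 0.5]
grip_width: 0.0537
gripper_force: 0.0
```

arm_command:
  rows:
    - {"fingers":1,"x":0,"y":0,"z":0,"ax":0,"ay":0,"az":0}
    - {"fingers":1,"x":0,"y":0,"z":0,"ax":0,"ay":0,"az":0}

```text
clock: 8.15
tcp_pos: [0.5941, -0.0025, 0.1797]
orientation: [1.925, 2.482, 0.0]
contact_force: [-0.6, -0.1, -0.5]
grip_width: 0.0769
gripper_force: 0.0
```

Run:
```python
from h import *
o,M=st()
w=grab('wrist');save(w,'w5.png');P=cloud(w);v,u=np.mgrid[:420,:560];z=P[...,2];ok=w['depth']>0
s=ok&(np.hypot(P[...,0]-.5763,P[...,1]-.0655)<.014)&(z>.039)&(z<.055)
print('stud',s.sum(),P[s].mean(0)); s&=z>.045; print('tip',s.sum(),P[s].mean(0))
# bar top: slope along mount y
d=np.array([-.245,.9695]);c=np.array([.5935,-.003]);L=(P[...,:2]-c)@d;W=(P[...,:2]-c)@[.9695,.245]
for a in (-.09,-.06,.04,.088):
    q=ok&(abs(L-a)<.005)&(abs(W)<.018)&(z<.06);print(a,q.sum(),np.median(z[q]) if q.any() else None)
m=ok&(z>.030)&(z<.037)&(abs(L)<.1)&(abs(W)<.025);print(m.sum(),cv2.minAreaRect((P[m][:,:2]*1000).astype(np.float32)))
```

```text
t 8.15 tcp [ 0.5941 -0.0025  0.1797] F [-0.6 -0.1 -0.5] w 0.0769
[[-0.249  0.968  0.   ]
 [ 0.968  0.249 -0.   ]
 [-0.     0.    -1.   ]]
q [ 0.3   0.47 -0.53  1.79  0.29  0.95 -0.1 ]
stud 437 [0.57615135 0.06611545 0.04516888]
tip 234 [0.57596798 0.06579883 0.046293  ]
-0.09 359 0.03337966877064186
-0.06 428 0.03324522876428973
0.04 607 0.0332409532733825
0.088 710 0.03309333728887573
9314 ((594.3466186523438, -1.913604736328125), (49.82767868041992, 190.7379150390625), 13.365117073059082)
```

View pics/w5.png

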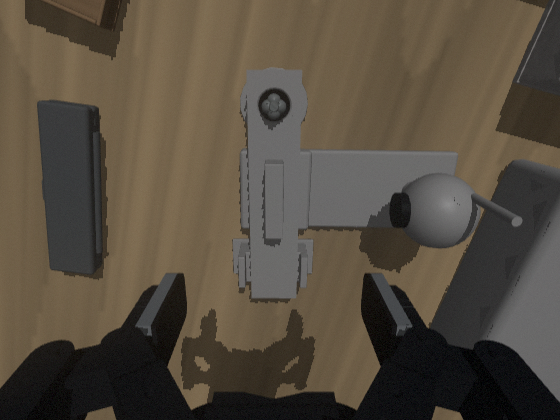

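The view shows the bar seated, with the stud in its hole at (273,104) and its other end between the cheeks at (273,270). Now the cap.

arm_command:
  rows:
    - {"fingers":1,"x":0.032,"y":-0.0013,"z":-0.005,"ax":0,"ay":0,"az":0}
    - {"fingers":1,"x":0.032,"y":-0.0013,"z":-0.005,"ax":0,"ay":0,"az":0}
    - {"fingers":1,"x":0.032,"y":-0.0013,"z":-0.005,"ax":0,"ay":0,"az":0}
    - {"fingers":1,"x":0.032,"y":-0.0013,"z":-0.005,"ax":0,"ay":0,"az":0}
    - {"fingers":1,"x":0.032,"y":-0.0013,"z":0,"ax":0,"ay":0,"az":0}
    - {"fingers":1,"x":0.032,"y":-0.0013,"z":0,"ax":0,"ay":0,"az":0}
    - {"fingers":1,"x":0.032,"y":-0.0013,"z":0,"ax":0,"ay":0,"az":0}
    - {"fingers":1,"x":0,"y":0,"z":0,"ax":0,"ay":0,"az":0}
    - {"fingers":1,"x":0,"y":0,"z":0,"ax":0,"ay":0,"az":0}
    - {"fingers":1,"x":0,"y":0,"z":0,"ax":0,"ay":0,"az":0}

```text
clock: 9.03
tcp_pos: [0.5292, 0.2114, 0.198]
orientation: [-1.924, -2.482, 0.004]
contact_force: [0.2, -0.1, -0.4]
grip_width: 0.0853
gripper_force: 0.0
```

Run:
```python
from h import *
w=grab('wrist');save(w,'w6.png');P=cloud(w);z=P[...,2];ok=w['depth']>0
m=(ok&(z>.022)&(z<.031)).astype(np.uint8)
n,l,s,c=cv2.connectedComponentsWithStats(m)
for i in range(1,n):
    if 400<s[i,4]<4000:
        k,_=cv2.findContours((l==i).astype(np.uint8),cv2.RETR_EXTERNAL,cv2.CHAIN_APPROX_NONE)
        q=k[0][:,0]; p=ray(w,q,0.026)[:,:2]*1000; ctr=np.array(cv2.minEnclosingCircle(p.astype(np.float32))[0]); d=p-ctr
        print(s[i],np.round(c[i]),w['frame'][int(c[i][1]),int(c[i][0])],ctr,np.median(z[l==i]))
        wd=[np.ptp(d@[np.cos(t),np.sin(t)]) for t in np.radians(range(0,180))]
        f=np.array(wd).reshape(6,30).mean(0); print('flat angle mod 30:',f.argmin(),np.round(f[::3],1))
go([.53,.27,.2],14)
```

```text
[ 284    0   54   39 1748] [310.  16.] [26 23 21] [520.5411377  351.69161987] 0.02502332223986642
flat angle mod 30: 15 [36.6 36.5 36.3 36.1 35.8 35.5 35.9 36.2 36.4 36.5]
[ 270   94   50   51 1946] [295. 119.] [123 123 120] [530.78192139 271.93307495] 0.025107164371571344
flat angle mod 30: 22 [40.2 40.4 40.5 40.5 40.4 40.2 40.  39.7 39.8 40. ]
[457 124  56  62 758] [474. 150.] [70 75 73] [696.97888184 283.94439697] 0.026829396234875486
flat angle mod 30: 25 [46.7 46.7 46.8 46.8 46.9 46.9 46.8 46.7 46.5 46.5]
[   0  131   56   39 1534] [ 24. 149.] [63 32 83] [317.52758789 190.85870361] 0.023476156961066558
flat angle mod 30: 10 [46.6 46.5 46.4 46.1 46.1 46.4 46.7 46.9 46.9 46.8]
[ 476  160   84  161 1307] [520. 240.] [60 59 57] [760.00488281 212.63102722] 0.026554913330304464
flat angle mod 30: 0 [105.6 106.4 107.3 108.  108.5 108.6 108.5 108.1 107.4 106.5]
[ 243  189   46   44 1520] [266. 211.] [35 28 22] [527.44232178 188.41566467] 0.025188794072769527
flat angle mod 30: 24 [40.5 40.7 40.8 40.9 40.8 40.7 40.6 40.3 40.1 40.2]
[ 86 214  86  68 819] [126. 247.] [107  88  65] [412.70217896 118.72547913] 0.023995077310590973
flat angle mod 30: 21 [73.7 74.  74.  73.9 73.6 73.2 72.7 72.1 72.6 73.3]
t 9.08 tcp [0.5296 0.2106 0.1981] F [ 0.5  0.5 -0.7] w 0.0855
[[-0.248  0.969 -0.002]
 [ 0.969  0.248 -0.002]
 [-0.001 -0.002 -1.   ]]
q [-0.02  0.43 -0.6   1.83  0.29  0.97 -0.49]
tool shift [ 0.0574  0.015  -0.002 ] tool-y yaw 14.34 az 0.34
tilt fix (ax,ay deg) [-0.12  0.06]
```

View pics/w6.png

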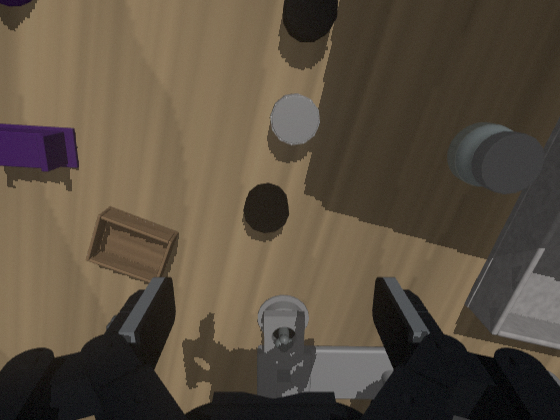

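The white cap is at (295,119), i.e. (0.531,0.272).

arm_command:
  rows:
    - {"fingers":1,"x":0.03,"y":0.008,"z":0,"ax":0,"ay":0,"az":0}
    - {"fingers":1,"x":0.03,"y":0.009,"z":0,"ax":0,"ay":0,"az":0}
    - {"fingers":0.4,"x":0,"y":0,"z":0.03,"ax":0,"ay":0,"az":-4}
    - {"fingers":0.4,"x":0,"y":0,"z":0.035,"ax":0,"ay":0,"az":-4}
    - {"fingers":0.4,"x":0,"y":0,"z":0.035,"ax":0,"ay":0,"az":0}
    - {"fingers":0.4,"x":0,"y":0,"z":0.02,"ax":0,"ay":0,"az":0}
    - {"fingers":0.4,"x":0,"y":0,"z":0,"ax":0,"ay":0,"az":0}
    - {"fingers":0.4,"x":0,"y":0,"z":0,"ax":0,"ay":0,"az":0}
    - {"fingers":0.4,"x":0,"y":0,"z":0,"ax":0,"ay":0,"az":0}

```text
clock: 9.83
tcp_pos: [0.5324, 0.2744, 0.0805]
orientation: [1.748, 2.609, 0.002]
contact_force: [0.3, 1.0, 0.9]
grip_width: 0.0599
gripper_force: 0.0
```

Run:
```python
from h import *
go([.5308,.2719,.029],22)
w=grab('wrist');P=cloud(w);z=P[...,2]
m=(w['depth']>0)&(z>.022)&(z<.031)&(np.hypot(P[...,0]-.5308,P[...,1]-.272)<.026)
print(m.sum(),cv2.minEnclosingCircle((P[m][:,:2]*1000).astype(np.float32)))
```

```text
t 9.83 tcp [0.5324 0.2744 0.0805] F [0.3 1.  0.9] w 0.0599
[[-0.38   0.925  0.002]
 [ 0.925  0.38   0.001]
 [ 0.     0.002 -1.   ]]
q [-0.16  0.62 -0.56  1.84  0.45  0.8  -0.57]
tool shift [-0.0017 -0.0025  0.0515] tool-y yaw 22.34 az 0.34
tilt fix (ax,ay deg) [ 0.1  -0.01]
3755 ((531.194580078125, 271.5685729980469), 21.051950454711914)
```

arm_command:
  rows:
    - {"fingers":0.4,"x":-0.002,"y":-0.0025,"z":0.02,"ax":0,"ay":0,"az":0}
    - {"fingers":0.4,"x":0,"y":0,"z":0.02,"ax":0,"ay":0,"az":0}
    - {"fingers":0.4,"x":0,"y":0,"z":0.011,"ax":0,"ay":0,"az":0}
    - {"fingers":0.4,"x":0,"y":0,"z":0,"ax":0,"ay":0,"az":0}
    - {"fingers":0.4,"x":0,"y":0,"z":0,"ax":0,"ay":0,"az":0}
    - {"fingers":0.4,"x":0,"y":0,"z":0,"ax":0,"ay":0,"az":0}

```text
clock: 10.38
tcp_pos: [0.5305, 0.2726, 0.0297]
orientation: [1.747, 2.61, 0.003]
contact_force: [-0.0, -0.3, 1.4]
grip_width: 0.0598
gripper_force: 0.0
```

```bash
python3 -c "
from h import *
go([.531,.2717,.029],22)"
```

```text
t 10.38 tcp [0.5305 0.2726 0.0297] F [-0.  -0.3  1.4] w 0.0598
[[-0.382  0.924  0.002]
 [ 0.924  0.381  0.001]
 [ 0.     0.002 -1.   ]]
q [-0.19  0.69 -0.52  1.87  0.5   0.71 -0.61]
tool shift [-0.001   0.0002  0.0007] tool-y yaw 22.43 az 0.43
tilt fix (ax,ay deg) [ 0.13 -0.02]
```

arm_command:
  rows:
    - {"fingers":-1,"x":-0.001,"y":0,"z":0,"ax":0.1,"ay":0,"az":0}
    - {"fingers":-1,"x":0,"y":0,"z":0,"ax":0,"ay":0,"az":0}
    - {"fingers":-1,"x":0,"y":0,"z":0,"ax":0,"ay":0,"az":0}
    - {"fingers":-1,"x":0,"y":0,"z":0,"ax":0,"ay":0,"az":0}
    - {"fingers":-1,"x":0,"y":0,"z":0,"ax":0,"ay":0,"az":0}
  grip_force: 90

```text
clock: 10.8
tcp_pos: [0.5309, 0.2713, 0.03]
orientation: [1.747, 2.61, 0.0]
contact_force: [-1.4, -2.0, 7.6]
grip_width: 0.0371
gripper_force: 89.9
```

```bash
python3 -c "
from h import *
go([.5761,.0657,.15],14.2)"
```

```text
t 10.8 tcp [0.5309 0.2713 0.03  ] F [-1.4 -2.   7.6] w 0.0371
[[-0.381  0.924  0.   ]
 [ 0.924  0.381 -0.   ]
 [-0.     0.    -1.   ]]
q [-0.19  0.69 -0.52  1.87  0.5   0.72 -0.61]
tool shift [-0.2073 -0.0366 -0.1199] tool-y yaw 22.42 az 8.22
tilt fix (ax,ay deg) [0.02 0.02]
```

arm_command:
  rows:
    - {"fingers":-1,"x":0,"y":0,"z":-0.03,"ax":0,"ay":0,"az":0}
    - {"fingers":-1,"x":0,"y":0,"z":-0.04,"ax":0,"ay":0,"az":0}
    - {"fingers":-1,"x":-0.03,"y":-0.005,"z":-0.025,"ax":0,"ay":0,"az":0}
    - {"fingers":-1,"x":-0.03,"y":-0.005,"z":-0.025,"ax":0,"ay":0,"az":0}
    - {"fingers":-1,"x":-0.036,"y":-0.0065,"z":0,"ax":0,"ay":0,"az":0}
    - {"fingers":-1,"x":-0.036,"y":-0.0065,"z":0,"ax":0,"ay":0,"az":0}
    - {"fingers":-1,"x":-0.036,"y":-0.0065,"z":0,"ax":0,"ay":0,"az":0}
    - {"fingers":-1,"x":-0.036,"y":-0.0065,"z":0,"ax":0,"ay":0,"az":0}
    - {"fingers":-1,"x":0,"y":0,"z":0,"ax":0,"ay":0,"az":4.1}
    - {"fingers":-1,"x":0,"y":0,"z":0,"ax":0,"ay":0,"az":4.1}

```text
clock: 11.63
tcp_pos: [0.5755, 0.0646, 0.1487]
orientation: [1.941, 2.47, -0.003]
contact_force: [0.3, 0.9, -0.1]
grip_width: 0.0372
gripper_force: 90.6
```

arm_command:
  rows:
    - {"fingers":-1,"x":0,"y":0,"z":0,"ax":0,"ay":0,"az":0}
    - {"fingers":-1,"x":0,"y":0,"z":0,"ax":0,"ay":0,"az":0}
    - {"fingers":-1,"x":0,"y":0,"z":0,"ax":0,"ay":0,"az":0}

```text
clock: 11.88
tcp_pos: [0.5747, 0.0694, 0.1487]
orientation: [-1.925, -2.482, 0.002]
contact_force: [0.1, -0.8, -0.1]
grip_width: 0.0371
gripper_force: 90.6
```

```bash
cat > look2.py <<'E'
from h import *
go([.5761,.0657,.08],14.2)
w=grab('wrist');P=cloud(w);ok=w['depth']>0
o=r.get_obs();M=R.from_rotvec(o['orientation']).as_matrix();Q=(P-o['tcp_pos'])@M;z=P[...,2]
T=ok&(abs(Q[...,2]-.004)<.003)&(abs(Q[...,1])<.019)&(abs(Q[...,0])<.03)
q=Q[T];rc=cv2.minAreaRect((q[:,:2]*1000).astype(np.float32));print('cap top tool',T.sum(),rc,cv2.minEnclosingCircle((q[:,:2]*1000).astype(np.float32)),np.median(q[:,2]))
A=np.c_[q[:,:2],np.ones(len(q))];print('slope',np.linalg.lstsq(A,q[:,2],rcond=None)[0])
S=ok&(z>.039)&(z<.05)&(np.hypot(P[...,0]-.5761,P[...,1]-.0657)<.014)
print('stud visible',S.sum(),P[S].mean(0) if S.any() else '')
save(w,'w7.png')
E
python3 look2.py
```

```text
t 11.88 tcp [0.5747 0.0694 0.1487] F [ 0.1 -0.8 -0.1] w 0.0371
[[-0.249  0.969 -0.001]
 [ 0.969  0.249 -0.   ]
 [-0.    -0.001 -1.   ]]
q [ 0.2   0.5  -0.56  1.85  0.33  0.89 -0.26]
tool shift [-0.004   0.0005  0.0687] tool-y yaw 14.42 az 0.22
tilt fix (ax,ay deg) [-0.07  0.01]
cap top tool 6229 ((0.4367694854736328, -0.09773635864257812), (41.737064361572266, 37.97893142700195), 0.5733792185783386) ((0.6399939060211182, -0.09296862781047821), 21.96750259399414) 0.004728366317316048
slope [0.00604277 0.00111591 0.00472825]
stud visible 413 [0.57594739 0.06746558 0.04513206]
```

arm_command:
  rows:
    - {"fingers":-1,"x":-0.004,"y":0.0005,"z":0.02,"ax":0,"ay":0,"az":0.2}
    - {"fingers":-1,"x":0,"y":0,"z":0.025,"ax":0,"ay":0,"az":0}
    - {"fingers":-1,"x":0,"y":0,"z":0.022,"ax":0,"ay":0,"az":0}
    - {"fingers":-1,"x":0,"y":0,"z":0,"ax":0,"ay":0,"az":0}
    - {"fingers":-1,"x":0,"y":0,"z":0,"ax":0,"ay":0,"az":0}
    - {"fingers":-1,"x":0,"y":0,"z":0,"ax":0,"ay":0,"az":0}

```text
clock: 12.43
tcp_pos: [0.5767, 0.0656, 0.0824]
orientation: [-1.932, -2.477, 0.001]
contact_force: [0.4, -0.5, -0.3]
grip_width: 0.0373
gripper_force: 90.7
```

```bash
python3 look2.py
```

```text
t 12.43 tcp [0.5767 0.0656 0.0824] F [ 0.4 -0.5 -0.3] w 0.0373
[[-0.244  0.97  -0.001]
 [ 0.97   0.244 -0.   ]
 [ 0.    -0.001 -1.   ]]
q [ 0.17  0.59 -0.51  1.89  0.4   0.77 -0.32]
tool shift [ 0.0002 -0.0005  0.0024] tool-y yaw 14.1 az -0.1
tilt fix (ax,ay deg) [-0.04 -0.  ]
cap top tool 6101 ((0.5629234313964844, -0.24685096740722656), (41.06631851196289, 37.84503173828125), 1.5402636528015137) ((0.791529655456543, -0.002117156982421875), 21.76787567138672) 0.005220024779530999
slope [ 0.00442676 -0.00155837  0.00521246]
stud visible 0
```

arm_command:
  rows:
    - {"fingers":-1,"x":0,"y":0,"z":0.003,"ax":0,"ay":0,"az":0}
    - {"fingers":-1,"x":0,"y":0,"z":0.003,"ax":0,"ay":0,"az":0}
    - {"fingers":-1,"x":0,"y":0,"z":0.002,"ax":0,"ay":0,"az":0}
    - {"fingers":-1,"x":0,"y":0,"z":0,"ax":0,"ay":0,"az":0}
    - {"fingers":-1,"x":0,"y":0,"z":0,"ax":0,"ay":0,"az":0}

```text
clock: 12.9
tcp_pos: [0.5768, 0.0655, 0.0744]
orientation: [1.933, 2.476, 0.0]
contact_force: [-1.5, -0.1, 6.4]
grip_width: 0.0375
gripper_force: 91.5
```

arm_command:
  rows:
    - {"fingers":-1,"x":0,"y":0,"z":0.001,"ax":0,"ay":0,"az":0}
    - {"fingers":-1,"x":0,"y":0,"z":0.001,"ax":0,"ay":0,"az":0}
    - {"fingers":-1,"x":0,"y":0,"z":0,"ax":0,"ay":0,"az":0}

```text
clock: 13.15
tcp_pos: [0.5768, 0.0655, 0.0725]
orientation: [1.933, 2.476, 0.0]
contact_force: [-1.5, -0.1, 5.7]
grip_width: 0.0371
gripper_force: 91.3
```

arm_command:
  rows:
    - {"fingers":-1,"x":0,"y":0,"z":0.001,"ax":0,"ay":0,"az":0}
    - {"fingers":-1,"x":0,"y":0,"z":0.001,"ax":0,"ay":0,"az":0}
    - {"fingers":-1,"x":0,"y":0,"z":0,"ax":0,"ay":0,"az":0}

```text
clock: 13.4
tcp_pos: [0.5765, 0.0654, 0.0695]
orientation: [-1.933, -2.476, 0.0]
contact_force: [1.8, 1.3, -2.4]
grip_width: 0.0375
gripper_force: 90.6
```

arm_command:
  rows:
    - {"fingers":-1,"x":0,"y":0,"z":0.002,"ax":0,"ay":0,"az":0}
    - {"fingers":-1,"x":0,"y":0,"z":0.002,"ax":0,"ay":0,"az":0}
    - {"fingers":-1,"x":0,"y":0,"z":0,"ax":0,"ay":0,"az":0}

```text
clock: 13.65
tcp_pos: [0.5755, 0.0645, 0.0646]
orientation: [-1.933, -2.475, 0.004]
contact_force: [0.6, -0.4, -0.7]
grip_width: 0.0377
gripper_force: 91.2
```

arm_command:
  rows:
    - {"fingers":-1,"x":0,"y":0,"z":0.002,"ax":0,"ay":0,"az":0}
    - {"fingers":-1,"x":0,"y":0,"z":0.002,"ax":0,"ay":0,"az":0}
    - {"fingers":-1,"x":0,"y":0,"z":0,"ax":0,"ay":0,"az":0}

```text
clock: 13.9
tcp_pos: [0.5759, 0.0649, 0.0615]
orientation: [-1.933, -2.475, 0.003]
contact_force: [-2.9, 0.2, 6.7]
grip_width: 0.0374
gripper_force: 92.2
```

arm_command:
  rows:
    - {"fingers":-1,"x":0,"y":0,"z":0.002,"ax":0,"ay":0,"az":0}
    - {"fingers":-1,"x":0,"y":0,"z":0,"ax":0,"ay":0,"az":0}

```text
clock: 14.07
tcp_pos: [0.5759, 0.0652, 0.06]
orientation: [-1.933, -2.476, 0.003]
contact_force: [-4.5, 0.3, 11.6]
grip_width: 0.0372
gripper_force: 92.6
```

arm_command:
  rows:
    - {"fingers":-1,"x":0,"y":0,"z":0.0015,"ax":0,"ay":0,"az":0}
    - {"fingers":-1,"x":0,"y":0,"z":0.001,"ax":0,"ay":0,"az":0}
    - {"fingers":-1,"x":0,"y":0,"z":0,"ax":0,"ay":0,"az":0}
    - {"fingers":-1,"x":0,"y":0,"z":0,"ax":0,"ay":0,"az":0}

```text
clock: 14.4
tcp_pos: [0.5759, 0.0655, 0.059]
orientation: [-1.933, -2.476, 0.004]
contact_force: [-8.4, 0.9, 22.6]
grip_width: 0.0373
gripper_force: 94.1
```

arm_command:
  rows:
    - {"fingers":-1,"x":0,"y":0,"z":0,"ax":0,"ay":0,"az":0}
    - {"fingers":-1,"x":0,"y":0,"z":0,"ax":0,"ay":0,"az":0}
    - {"fingers":-1,"x":0,"y":0,"z":0,"ax":0,"ay":0,"az":0}
    - {"fingers":-1,"x":0,"y":0,"z":0,"ax":0,"ay":0,"az":0}
    - {"fingers":-1,"x":0,"y":0,"z":0,"ax":0,"ay":0,"az":0}
    - {"fingers":-1,"x":0,"y":0,"z":0,"ax":0,"ay":0,"az":0}

```text
clock: 14.9
tcp_pos: [0.5759, 0.0655, 0.059]
orientation: [-1.933, -2.476, 0.003]
contact_force: [-7.6, 0.4, 22.4]
grip_width: 0.0372
gripper_force: 94.1
```

```bash
python3 look2.py
python3 - <<'E'
from h import *
w=load('wrist');s=grab('scene')
im=np.zeros((600,800,3),np.uint8)
im[:420,:560]=w['frame'][:,:,::-1]
im[340:600,500:800]=cv2.resize(s['frame'][190:277,195:295,::-1],(300,260),interpolation=cv2.INTER_CUBIC)
cv2.imwrite('pics/fin.png',im)
E
```

```text
t 14.9 tcp [0.5759 0.0655 0.059 ] F [-7.6  0.4 22.4] w 0.0372
[[-0.243  0.97  -0.001]
 [ 0.97   0.243 -0.002]
 [-0.001 -0.002 -1.   ]]
q [ 0.15  0.62 -0.49  1.9   0.43  0.73 -0.34]
tool shift [ 0.0001  0.0002 -0.021 ] tool-y yaw 14.04 az -0.16
tilt fix (ax,ay deg) [-0.1   0.07]
cap top tool 6296 ((0.6628990173339844, 0.05915641784667969), (37.96527099609375, 41.38999557495117), 89.67036437988281) ((0.6543910503387451, 0.09042012691497803), 21.95418357849121) 0.004703865447078647
slope [0.03571456 0.0022729  0.00465725]
stud visible 0
```

View pics/fin.png

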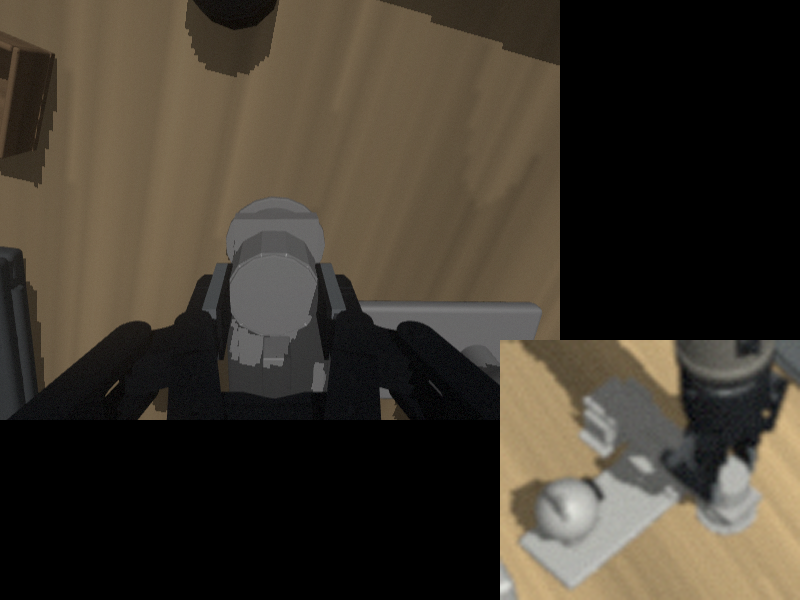

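The view shows the cap seated on the bar at (274,290). The bar lies in the saddle, the monitor looks to be in place, and the push is steady at 22 N.

```bash
python3 -c "
from bench import r
print(r.hand_in())"
```

```text
the job is handed in; nothing more can be done
None
```

The bar lies across both supports, with its hole over the stud and its other end in the saddle; the cap clicked down onto it. I handed in at about 15 s with the gripper still pushing the cap down at about 22 N.

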